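# Find the gear housing with the loose ball and slide it into the strip-down channel

## Task

One of the three closed housings has a steel ball loose inside: rock them on their sprung cradles, pressing the pad at the far end of each cradle gently all the way down for about a second, and find the one that stays tipped instead of springing back level. Take that one off and slide it upright, long way in, from the open end of the lipped channel under the lips until it is fully home against the end stop. Leave the other two seated in their cradles and do not push or knock over the other things on the bench.

Things in the scene. Friction and masses are not known exactly. Their poses are not given: they have to be found in the camera images.
- rack: fixed grey base plate 170 x 375 x 12 mm carrying three sprung rocking cradles in a row, 125 mm apart along its y; origin at the middle of its underside, on the bench; x points away from the robot's side, y along the row, z up. Level tray floors are 42 mm above the bench
- housing_1_mid (a point): closed aluminium housing in the first cradle (+y end of the rack). Body 124 x 50 mm with flat upright sides, on a foot flange 130 x 70 x 6 mm; 66 mm high, flat lid; 0.3 to 0.75 kg. This point is its middle, 33 mm above its underside. x along its length (at the start away from the robot's side of the rack), y across, z up out of the lid. The three look alike and vary in weight
- housing_2_mid (a point): closed aluminium housing in the middle cradle (middle of the rack). Body 124 x 50 mm with flat upright sides, on a foot flange 130 x 70 x 6 mm; 66 mm high, flat lid; 0.3 to 0.75 kg. This point is its middle, 33 mm above its underside. x along its length (at the start away from the robot's side of the rack), y across, z up out of the lid. The three look alike and vary in weight
- housing_3_mid (a point): closed aluminium housing in the last cradle (-y end of the rack). Body 124 x 50 mm with flat upright sides, on a foot flange 130 x 70 x 6 mm; 66 mm high, flat lid; 0.3 to 0.75 kg. This point is its middle, 33 mm above its underside. x along its length (at the start away from the robot's side of the rack), y across, z up out of the lid. The three look alike and vary in weight
- cradle_1 (a joint): tilt (rad) of the first cradle about its cross axle, 8 mm under mid tray floor: 0 = level at its stop; grows as the far (+x) end goes down, stop at 0.2. 1 to 2 N on its pad tips it down; a 190 g ball inside rolls to the low end in 0.6 s. Let go, it is level again within 1 s, or stays at 0.2 with a loose ball in the housing (until that is lifted off)
- cradle_1_pad (a point): middle of the top of the first cradle's press pad: black rubber 26 x 46 mm on a steel bracket beyond the far end of the housing, 94 mm beyond the axle and 74 mm above the bench when level; it goes down 19 mm (and 7 mm further out) to the stop
- cradle_1_seat (a point): middle of the tray floor of the first cradle, on which the housing's flange rests; tilts with the tray (same axes as the rack when level). Steel tray with a 5 mm high rim, 2 mm clear of the flange all round
- cradle_2 (a joint): tilt (rad) of the middle cradle about its cross axle, 8 mm under mid tray floor: 0 = level at its stop; grows as the far (+x) end goes down, stop at 0.2. 1 to 2 N on its pad tips it down; a 190 g ball inside rolls to the low end in 0.6 s. Let go, it is level again within 1 s, or stays at 0.2 with a loose ball in the housing (until that is lifted off)
- cradle_2_pad (a point): middle of the top of the middle cradle's press pad: black rubber 26 x 46 mm on a steel bracket beyond the far end of the housing, 94 mm beyond the axle and 74 mm above the bench when level; it goes down 19 mm (and 7 mm further out) to the stop
- cradle_2_seat (a point): middle of the tray floor of the middle cradle, on which the housing's flange rests; tilts with the tray (same axes as the rack when level). Steel tray with a 5 mm high rim, 2 mm clear of the flange all round
- cradle_3 (a joint): tilt (rad) of the last cradle about its cross axle, 8 mm under mid tray floor: 0 = level at its stop; grows as the far (+x) end goes down, stop at 0.2. 1 to 2 N on its pad tips it down; a 190 g ball inside rolls to the low end in 0.6 s. Let go, it is level again within 1 s, or stays at 0.2 with a loose ball in the housing (until that is lifted off)
- cradle_3_pad (a point): middle of the top of the last cradle's press pad: black rubber 26 x 46 mm on a steel bracket beyond the far end of the housing, 94 mm beyond the axle and 74 mm above the bench when level; it goes down 19 mm (and 7 mm further out) to the stop
- cradle_3_seat (a point): middle of the tray floor of the last cradle, on which the housing's flange rests; tilts with the tray (same axes as the rack when level). Steel tray with a 5 mm high rim, 2 mm clear of the flange all round
- channel: fixed lipped channel on a grey base 112 mm wide. Origin at bench level under the middle of its open mouth; x points into the channel, z up. Flat apron from x = -120 to 0 mm, 26 mm above the bench, with flared guides on its last 40 mm (about 100 narrowing to 76 mm apart). From x = 0 to 140 mm: side walls 76 mm apart, and two lips 58 mm apart. End stop face at x = 140 mm, 60 mm high
- channel_mouth (a point): middle of the channel's open mouth, on the surface that the flange slides on, 26 mm above the bench. Undersides of the lips 10 mm above this surface (the flange goes under them), tops 16 mm above it
- channel_home (a point): where the middle of a housing is when it is fully home against the end stop, 75 mm in from the mouth, 59 mm above the bench; same axes as the channel
- spanner: loose spanner, 190 mm, lying; bystander
- screwdriver: loose screwdriver, 200 mm, lying; bystander
- socket: loose steel socket, 30 mm diameter, 34 mm high, standing beside the channel; bystander; origin under its centre
- piston: loose aluminium piston, 80 mm diameter, 72 mm high, standing; bystander; origin under its centre
- bottle: loose clear bottle, 60 mm diameter, 190 mm high, standing; bystander; origin under its centre
- finned_barrel: loose dark finned barrel, 100 mm diameter, 70 mm high, standing; bystander; origin under its centre
There are look-alikes about, which are no part of the job. What is shaped like the part that bears housing_2_mid but brown or orange is not meant.

How it is judged:
By the outcome, as a careful person would: the job done as asked, in the order asked, and still so for the second after the job is handed in, with the robot touching nothing.
It also fails if it takes over 72 s, if anything falls off the work surface, if the arm or the gripper's body presses on something with over 40 N, if the wrist force passes 120 N, or if a joint passes its speed limit or range.

## Robot

A 7-joint arm with a two-finger parallel gripper is mounted at the origin on the work surface. World frame = base frame: x ahead of the robot, y to its left, z up, the work surface at z = 0. Lengths are in mm, angles in rad, forces in N, time in s.
With the tool pointing down it reaches from about 425 to 925 mm from the base axis. Payload 6.8 kg.
Tool frame: the origin (TCP) lies midway between the tips of the shut fingers; the grasp point (between the pads) lies 19 mm behind it; z points along the fingers, y is the direction in which the jaws open and shut (so a half turn about z gives the same grasp; the last joint's range is limited). The gripper opens to 85 mm and grips with 20 to 120 N. Pads are 22 mm wide; open, the fingers measure 114 mm over their backs; the gripper's body (76 mm by 85 mm) begins 54 mm behind the grasp point. The pads swing forward as they close: fully open they stand 13 mm farther back than shut.
Start: joints at [-1.219, 0.477, 0.022, 1.555, -0.011, 1.109, -0.083], TCP at [299.543, 604.914, 231.308] pointing down, gripper open.
Joint ranges: [-2.96, 2.96], [-0.34, 2.1], [-1.41, 1.46], [0.24, 2.44], [-1.37, 4.51], [0.17, 1.92], [-2.96, 2.96]. Speed limits (rad/s): [2.39, 2.39, 3.14, 3.14, 3.14, 3.14, 3.14].

## Interface

Orientations are given as a rotation vector (axis times angle).
In Python, from rig import observe, capture, workorder gives the robot as it stands.
- The arm moves only by the tool carry_out, never from a script. Its argument "moves" is text: rows parted by semicolons, each of 7 numbers parted by spaces: the shift along the tool's x, y, z in m, then the turn, a rotation vector about the tool's x, y, z in degrees, then the opening, from 0 (shut) to 1 (fully open). In form: tx ty tz rx ry rz gripper; .... A call has 1 to 20 rows; each row is the pose to reach, as a shift and turn from the pose measured when the call began, along the tool's axes at that moment; what a row does not reach only later rows make up. A row lasts 1/12 s, in which the tool goes at most 41.7 mm and 7.16 degrees, less where a joint would pass 70% of its speed; a pose out of reach is approached as far as the arm can. A call with a gripper value outside its range is refused whole. The fingers move at their own pace and stop on an object; "force" is the grip in N (left out, the last holds). Time passes only in rows, so rows that repeat a pose let the fingers close. It gives the time, the measured TCP pose, the force and the opening at its end, in the units of the state.
- observe(): the state, without advancing time (a new reading comes with each control period).
- capture(name): name is "scene" or "top" or "wrist"; returns a dict with "color" (400x640x3 uint8, blue, green, red), "range_z" (400x640 float32, mm along the optical axis (not along the pixel's ray), 0 where there is no reading), "fx", "fy", "cx", "cy" (pixels), "rvec" (rotation vector, rad) and "tvec" (3), from world to camera coordinates, as OpenCV has them. Camera axes: x right, y down, z forward; pixel columns grow to the right and rows downward; lengths in mm; the calibration is good to about 2 mm. A picture is of the moment at which its call begins.
- workorder.sign_off(): hands the job in, once; it reports no verdict.
The state is a dict: "t": time; "joint_pos": joint angles; "qd": joint speeds; "tau": joint torques, N m; "eef_pos": TCP position; "tcp_rot": TCP orientation; "force": force on the tool from outside, world axes, zero at the start; "wrist_torque": the same for the moment, N m; "gripper_width": finger opening in mm.
Only numpy, scipy, OpenCV 4.12 (cv2) and the standard library are available. Lean on these libraries where they do the work, as an engineer would, in place of code of your own. Each camera call takes 0.05 s, during which the arm holds its last target.

## Working session

There is one attempt and no reset: what is moved stays moved. The work goes in short steps, Python scripts to look and compute and a tool call to move; the robot and the scene stay as the last step left them, time stands still between calls to the robot, and variables do not carry over. Pictures are saved under pics/ and viewed, and the job is handed in when it is done.

Besides the shell and the picture viewer there is one more tool, called after "Request:" by a JSON object that holds its "op" and its "data". carry_out: Moves the arm, as the interface text tells. Its arguments: {"type":"object","properties":{"moves":{"type":"string"},"force":{"type":"number"}},"required":["moves"]}

```bash
ls; mkdir -p pics
python3 - <<'E'
from rig import observe, capture
import cv2,numpy as np
s=observe();print({k:np.round(v,3).tolist() for k,v in s.items()})
for n in("scene","top","wrist"):
    c=capture(n);cv2.imwrite(f"pics/{n}0.png",c["color"]);np.savez(f"{n}0.npz",**c)
    print(n,c["fx"],c["cx"],c["cy"],c["rvec"],c["tvec"])
E
```

```text
pics
{'t': 0.0, 'joint_pos': [-1.219, 0.478, 0.022, 1.556, -0.012, 1.109, -0.083], 'qd': [0.001, -0.001, 0.0, 0.001, -0.0, 0.001, 0.0], 'tau': [-0.0, -59.644, 1.608, -28.12, 0.012, 0.009, 0.0], 'eef_pos': [299.339, 604.363, 230.325], 'tcp_rot': [-0.716, -3.059, 0.003], 'force': [0.235, 0.286, 0.431], 'wrist_torque': [0.037, -0.036, -0.015], 'gripper_width': 85.257}
scene 397.2036719639741 317.3697418547849 200.77980290466465 [ 2.38176938  0.70680677 -0.26931887] [-473.0432618  -135.22505363 1307.65374956]
top 407.1252721907022 325.13168405019496 199.2401422785831 [ 2.19270863 -2.15841749  0.12138544] [  46.45379839  530.2507716  1376.42443341]
wrist 290.7721022682549 318.6485597193613 199.58899732441125 [-2.45685394 -1.52679002 -0.21225463] [-673.75690013  -36.56920027  381.86173196]
```

View pics/scene0.png

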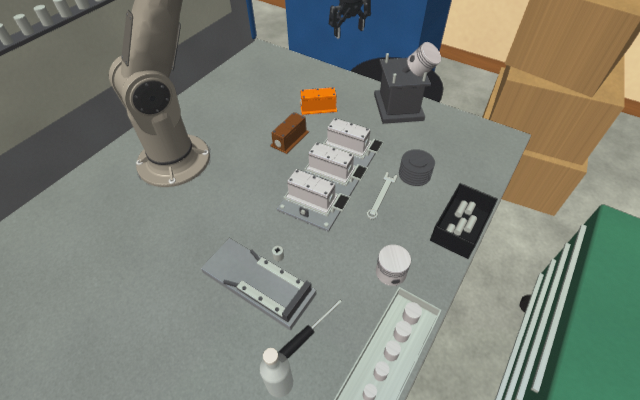

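View pics/top0.png

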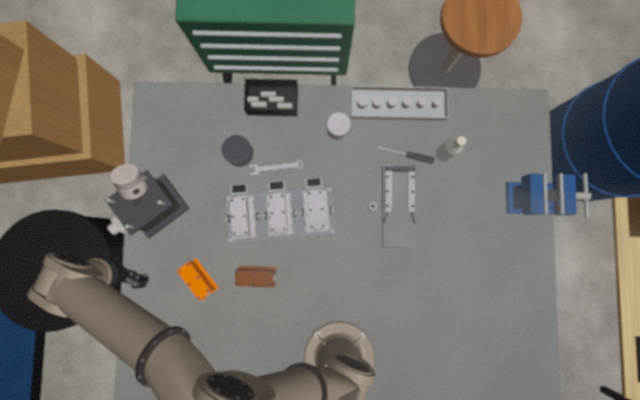

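View pics/wrist0.png

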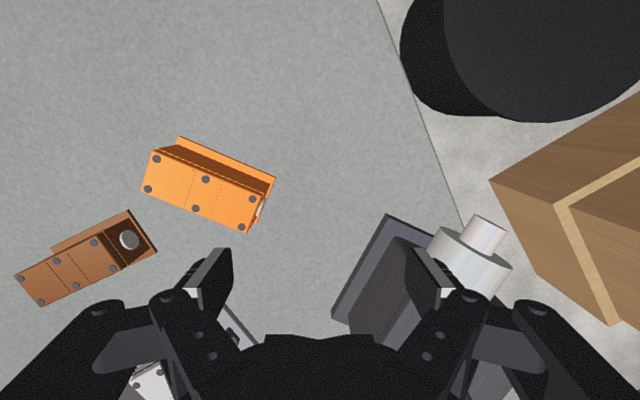

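```bash
cat > h.py <<'E'
import numpy as np,cv2
def load(n): return dict(np.load(n))
def ray(c,u,v,z):
    R=cv2.Rodrigues(c["rvec"])[0];t=np.asarray(c["tvec"]).ravel()
    o=-R.T@t;d=R.T@np.array([(u-c["cx"])/c["fx"],(v-c["cy"])/c["fy"],1.])
    return o+d*(z-o[2])/d[2]
def proj(c,p):
    return cv2.projectPoints(np.float64(p).reshape(-1,3),c["rvec"],c["tvec"],np.array([[c["fx"],0,c["cx"]],[0,c["fy"],c["cy"]],[0,0,1]]),None)[0][:,0]
def cloud(c):
    R=cv2.Rodrigues(c["rvec"])[0];t=np.asarray(c["tvec"]).ravel()
    v,u=np.mgrid[:400,:640];Z=c["range_z"]
    P=np.stack([(u-c["cx"])/c["fx"]*Z,(v-c["cy"])/c["fy"]*Z,Z],-1)
    W=(P-t)@R; W[Z==0]=np.nan; return W
E
python3 - <<'E'
from h import *
c=load("top0.npz");W=cloud(c)
im=c["color"]
cv2.imwrite("pics/t1.png",cv2.resize(im[160:250,215:425],None,fx=3.8,fy=3.8,interpolation=cv2.INTER_CUBIC))
s=load("scene0.npz")
cv2.imwrite("pics/s1.png",cv2.resize(s["color"][100:330,200:420],None,fx=2.6,fy=2.6,interpolation=cv2.INTER_CUBIC))
for u,v in[(240,215),(278,213),(317,211),(239,189),(277,185),(315,181),(400,225),(399,190),(373,206)]:
    print(u,v,W[v,u].round())
hsv=cv2.cvtColor(im,cv2.COLOR_BGR2HSV)
# pads
m=np.zeros((400,640),np.uint8);m[175:197,225:330]=(hsv[175:197,225:330,2]<60)*255
for k in cv2.findContours(m,0,2)[0]:
    if cv2.contourArea(k)>20:
        (u,v),wh,a=cv2.minAreaRect(k);print("pad",u,v,wh,a,ray(c,u,v,74).round(1))
H=W[...,2]
for nm,(x0,x1,y0,y1),(a,b) in [("hous",(215,345,175,245),(98,118)),("chan",(375,425,160,255),(18,50))]:
    m=np.zeros((400,640),np.uint8);m[y0:y1,x0:x1]=((H>a)&(H<b))[y0:y1,x0:x1]*255
    for k in cv2.findContours(m,0,2)[0]:
        if cv2.contourArea(k)>60:
            (u,v),wh,an=cv2.minAreaRect(k);bp=cv2.boxPoints(((u,v),wh,an));z=(a+b)/2
            print(nm,round(u,1),round(v,1),np.round(wh,1),an,[ray(c,*q,z)[:2].round().tolist() for q in bp],ray(c,u,v,z).round(1), np.nanmedian(H[m>0]))
E
```

```text
240 215 [466. 330. 105.]
278 213 [474. 207. 113.]
317 211 [483.  81. 104.]
239 189 [554. 343.  72.]
277 185 [570. 216.  75.]
315 181 [586.  90.  71.]
400 225 [ 445. -203.   28.]
399 190 [nan nan nan]
373 206 [ 508. -109.   35.]
pad 238.5 188.0 (4.0, 9.0) 90.0 [557.5 344.1  74. ]
hous 239.1 216.3 [38.5 16.2] 85.91438293457031 [[521.0, 365.0], [526.0, 313.0], [402.0, 300.0], [398.0, 351.0]] [461.6 331.9 108. ] 108.41142475402344
hous 277.7 212.9 [38.2 15.8] 85.60128784179688 [[534.0, 240.0], [539.0, 189.0], [416.0, 177.0], [411.0, 227.0]] [474.5 208.2 108. ] 108.41142475402344
hous 316.1 209.5 [38.2 15.4] 85.2363510131836 [[547.0, 115.0], [552.0, 66.0], [429.0, 53.0], [424.0, 103.0]] [487.5  84.3 108. ] 108.41142475402344
chan 399.5 206.0 [82. 33.] 90.0 [[651.0, -144.0], [653.0, -258.0], [371.0, -256.0], [369.0, -144.0]] [ 509.6 -200.4   34. ] 27.6371829968013
```

View pics/t1.png

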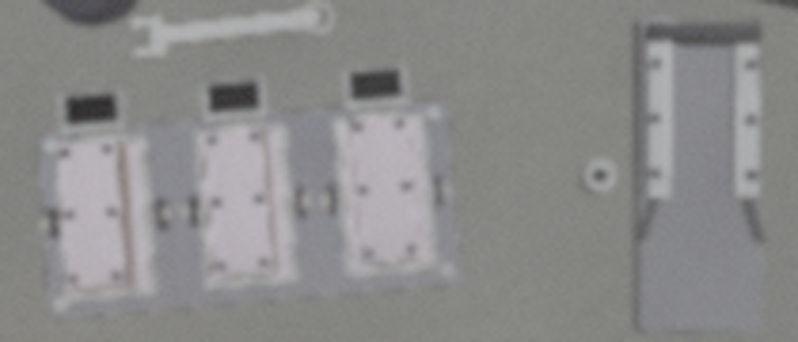

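View pics/s1.png

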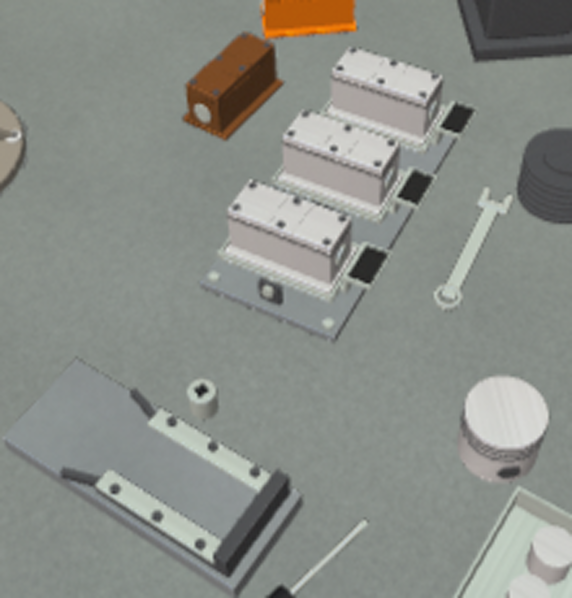

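```bash
cat >> h.py <<'E'
from scipy.spatial.transform import Rotation as Ro
def Rdown(yaw,tilt=0):
    # tool y along world angle yaw (deg), tool z down; tilt: rotate about tool-y (world) by deg
    y=np.array([np.cos(np.radians(yaw)),np.sin(np.radians(yaw)),0]);z=np.array([0,0,-1.]);x=np.cross(y,z)
    return Ro.from_rotvec(np.radians(tilt)*y)*Ro.from_matrix(np.stack([x,y,z],1))
def rel(p,R):
    from rig import observe
    s=observe();R0=Ro.from_rotvec(s["tcp_rot"])
    print("t",round(float(s["t"]),2),"at",np.round(s["eef_pos"],1),"shift",((R0.inv().apply(np.array(p)-s["eef_pos"]))/1000).round(4),"turn",np.degrees((R0.inv()*R).as_rotvec()).round(2),"F",np.round(s["force"],2))
E
python3 - <<'E'
from h import *
rel([561,342.3,100],Rdown(96)); rel([561,342.3,100],Rdown(-84))
E
```

```text
t 0.15 at [299.4 604.5 230.6] shift [-0.3508 -0.1187  0.1308] turn [-8.000e-02 -1.000e-02 -3.234e+01] F [-0.23 -0.65  0.51]
t 0.15 at [299.4 604.5 230.6] shift [-0.3508 -0.1187  0.1308] turn [-2.0000e-02  1.0000e-01  1.4766e+02] F [-0.23 -0.65  0.51]
```

What could be mistaken for the housings in the top view: orange at (198,279) and brown at (256,277). These are look-alikes, so I rule them out. The grey-white ones at (239,216), (278,213) and (316,210) sit on the rack with black pads at (238,188), (277,185) and (315,181), and the close crop confirms they are the housings. The channel is at (399,206) with its mouth facing the robot, and the socket is at (373,206).

Request:
{"op": "carry_out", "data": {"moves": "-0.02 -0.007 0.004 0 0 -2 0; -0.05 -0.017 0.01 0 0 -5 0; -0.085 -0.029 0.02 0 0 -8 0; -0.12 -0.041 0.03 0 0 -11 0; -0.155 -0.052 0.045 0 0 -14.5 0; -0.19 -0.064 0.06 0 0 -18 0; -0.225 -0.076 0.075 0 0 -21 0; -0.26 -0.088 0.09 0 0 -24 0; -0.29 -0.098 0.1 0 0 -27 0; -0.32 -0.108 0.115 0 0 -29.5 0; -0.34 -0.115 0.125 0 0 -31.5 0; -0.351 -0.119 0.131 0 0 -32.3 0; -0.351 -0.119 0.131 0 0 -32.3 0; -0.351 -0.119 0.131 0 0 -32.3 0"}}

```text
t: 1.32
eef_pos: [560.9, 341.4, 99.2]
tcp_rot: [0.16, -3.136, 0.003]
force: [-0.4, 0.7, -0.3]
gripper_width: -0.0
```

Run:
```python
from h import *
from rig import capture
rel([561,342.3,75],Rdown(96))
c=capture("wrist");cv2.imwrite("pics/w1.png",c["color"]);np.savez("w1.npz",**c)
```

```text
t 1.32 at [560.9 341.4  99.2] shift [-0.0003  0.0009  0.0242] turn [-0.09 -0.11 -0.16] F [-0.43  0.75 -0.26]
```

View pics/w1.png

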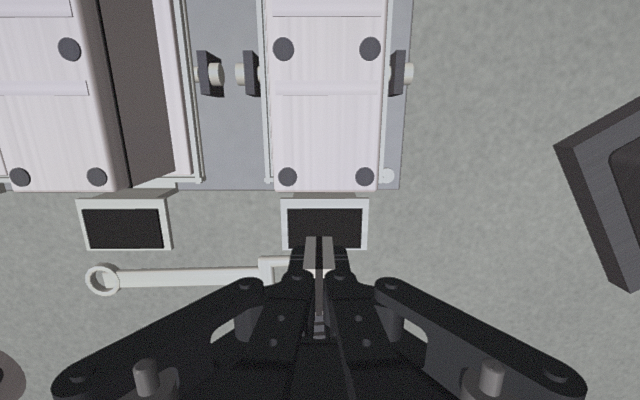

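Request:
{"op": "carry_out", "data": {"moves": "0 0 0.008 0 0 0 0; 0 0 0.016 0 0 0 0; 0 0 0.022 0 0 0 0; 0 0 0.026 0 0 0 0; 0 0 0.03 0 0 0 0; 0 0 0.034 0 0 0 0; 0 0 0.038 0 0 0 0; 0 0 0.041 0 0 0 0; 0 0 0.043 0 0 0 0; 0 0 0.0435 0 0 0 0; 0 0 0.0435 0 0 0 0; 0 0 0.0435 0 0 0 0; 0 0 0.0435 0 0 0 0; 0 0 0.0435 0 0 0 0; 0 0 0.0435 0 0 0 0; 0 0 0.0435 0 0 0 0"}}

```text
t: 2.7
eef_pos: [560.4, 342.9, 56.5]
tcp_rot: [0.163, -3.136, 0.001]
force: [1.3, -0.9, 2.4]
gripper_width: 0.0
```

Run:
```python
from h import *
from rig import capture
rel([561,342.3,54],Rdown(96))
c=capture("wrist");cv2.imwrite("pics/w2.png",c["color"]);np.savez("w2.npz",**c)
```

```text
t 2.7 at [560.4 342.9  56.5] shift [-0.0005 -0.0007  0.0025] turn [-0.02 -0.05 -0.04] F [ 1.28 -0.91  2.42]
```

View pics/w2.png

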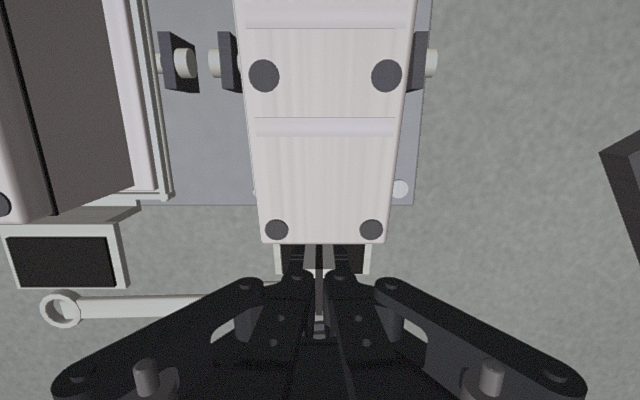

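Request:
{"op": "carry_out", "data": {"moves": "0 0 0.001 0 0 0 0; 0 0 0.002 0 0 0 0; 0 0 0.003 0 0 0 0; 0 0 0.0035 0 0 0 0; 0 0 0.0035 0 0 0 0; 0 0 0.0035 0 0 0 0; 0 0 0.0035 0 0 0 0; 0 0 0.0035 0 0 0 0; 0 0 0.0035 0 0 0 0; 0 0 0.0035 0 0 0 0"}}

```text
t: 3.58
eef_pos: [560.9, 343.1, 54.3]
tcp_rot: [-0.163, 3.137, 0.0]
force: [-1.5, -1.6, 11.7]
gripper_width: 0.4
```

Run:
```python
from h import *
rel([561,342.3,100],Rdown(96))
```

```text
t 3.58 at [560.9 343.1  54.3] shift [-0.     -0.0008 -0.0457] turn [-0.    0.01 -0.05] F [-1.53 -1.58 11.73]
```

Request:
{"op": "carry_out", "data": {"moves": "0 0 -0.005 0 0 0 0; 0 0 -0.015 0 0 0 0; 0 0 -0.03 0 0 0 0; 0 0 -0.042 0 0 0 0; 0 -0.01 -0.046 0 0 0 0; 0 -0.03 -0.046 0 0 0 0; 0 -0.055 -0.046 0 0 0 0; 0 -0.08 -0.046 0 0 0 0; 0 -0.105 -0.046 0 0 0 0; 0 -0.12 -0.042 0 0 0 0; 0 -0.125 -0.036 0 0 0 0; 0 -0.125 -0.03 0 0 0 0; 0 -0.125 -0.028 0 0 0 0; 0 -0.125 -0.028 0 0 0 0"}}

```text
t: 4.75
eef_pos: [572.7, 220.7, 81.1]
tcp_rot: [0.167, -3.135, -0.001]
force: [0.5, 0.3, 0.6]
gripper_width: 0.1
```

Run:
```python
from h import *
from rig import capture
rel([574,218.6,54],Rdown(96))
c=capture("wrist");np.savez("w3.npz",**c)
d=capture("scene")
cv2.imwrite("pics/w3.png",np.hstack([cv2.resize(c["color"],(480,300)),cv2.resize(d["color"][100:240,240:390],(320,300))]))
c=capture("top");W=cloud(c);np.savez("top3.npz",**c)
for v in range(198,238,4): print(v,W[v,236:244,2].round())
```

```text
t 4.75 at [572.7 220.7  81.1] shift [-0.0011 -0.0022  0.0271] turn [ 0.04 -0.1   0.09] F [0.52 0.27 0.63]
198 [104. 111. 103. 105. 109. 111. 107. 108.]
202 [104. 106. 112. 110. 110. 113. 105. 106.]
206 [110. 112. 102. 110. 105. 108. 106. 108.]
210 [107. 112. 111. 113. 106. 115. 106. 104.]
214 [109. 106. 107. 105. 107.  nan 110. 111.]
218 [107. 111. 108. 107. 113. 112. 111. 109.]
222 [108. 110. 101. 108. 103. 112. 108. 108.]
226 [105. 107. 105. 106. 112. 108. 112. 109.]
230 [106. 108. 111. 112. 110. 112. 112. 112.]
234 [117. 106. 110. 111. 113. 103. 110. 112.]
```

View pics/w3.png

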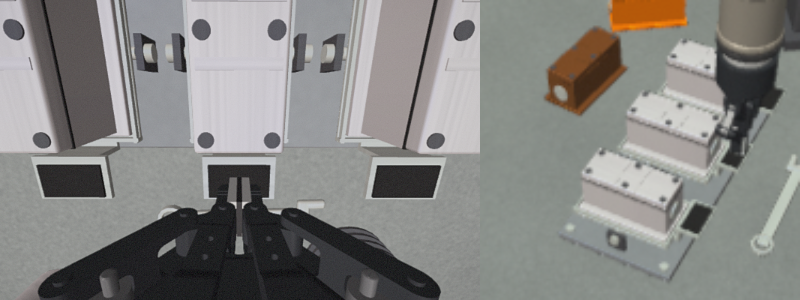

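Housing 1 (right in the wrist view) sprang back level. Next I press pad 2.

Request:
{"op": "carry_out", "data": {"moves": "0 -0.001 0.005 0 0 0 0; 0 -0.002 0.009 0 0 0 0; 0 -0.002 0.013 0 0 0 0; 0 -0.002 0.017 0 0 0 0; 0 -0.002 0.021 0 0 0 0; 0 -0.002 0.024 0 0 0 0; 0 -0.002 0.0265 0 0 0 0; 0 -0.002 0.028 0 0 0 0; 0 -0.002 0.028 0 0 0 0; 0 -0.002 0.028 0 0 0 0; 0 -0.002 0.028 0 0 0 0; 0 -0.002 0.028 0 0 0 0; 0 -0.002 0.028 0 0 0 0; 0 -0.002 0.028 0 0 0 0; 0 -0.002 0.028 0 0 0 0; 0 -0.002 0.028 0 0 0 0; 0 -0.002 0.028 0 0 0 0; 0 -0.002 0.028 0 0 0 0; 0 -0.002 0.028 0 0 0 0"}}

```text
t: 6.48
eef_pos: [574.4, 218.5, 55.0]
tcp_rot: [-0.166, 3.136, 0.001]
force: [1.3, 0.0, 7.7]
gripper_width: 0.1
```

Run:
```python
from h import *
rel([587,94.7,81],Rdown(96))
```

```text
t 6.48 at [574.4 218.5  55. ] shift [ 0.0005 -0.1244 -0.0261] turn [0.05 0.07 0.06] F [1.33 0.05 7.68]
```

Pad 2 is at its stop (7.7 N). I release it and move to pad 3.

Request:
{"op": "carry_out", "data": {"moves": "0 0 -0.005 0 0 0 0; 0 0 -0.015 0 0 0 0; 0 0 -0.03 0 0 0 0; 0 0 -0.042 0 0 0 0; 0 -0.01 -0.046 0 0 0 0; 0 -0.03 -0.046 0 0 0 0; 0 -0.055 -0.046 0 0 0 0; 0 -0.08 -0.046 0 0 0 0; 0 -0.105 -0.046 0 0 0 0; 0 -0.12 -0.042 0 0 0 0; 0 -0.125 -0.036 0 0 0 0; 0 -0.125 -0.03 0 0 0 0; 0 -0.125 -0.028 0 0 0 0; 0 -0.125 -0.027 0 0 0 0"}}

```text
t: 7.65
eef_pos: [586.7, 95.9, 81.0]
tcp_rot: [0.169, -3.137, -0.003]
force: [-0.2, -0.7, -0.1]
gripper_width: 0.3
```

Run:
```python
from h import *
from rig import capture
rel([587,94.7,54],Rdown(96))
c=capture("wrist");np.savez("w4.npz",**c)
d=capture("scene")
cv2.imwrite("pics/w4.png",np.hstack([cv2.resize(c["color"],(480,300)),cv2.resize(d["color"][100:240,240:390],(320,300))]))
```

```text
t 7.65 at [586.7  95.9  81. ] shift [-0.0002 -0.0012  0.027 ] turn [ 0.1  -0.02  0.18] F [-0.16 -0.72 -0.13]
```

View pics/w4.png

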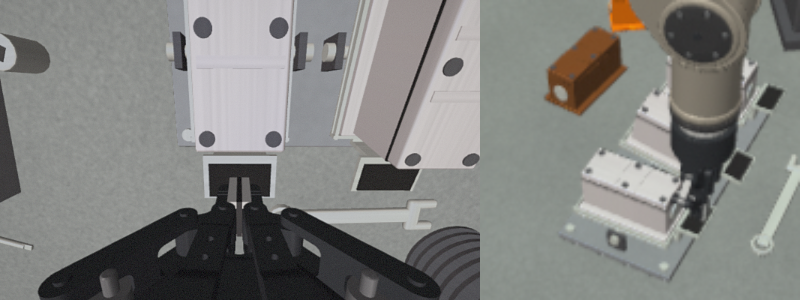

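Housing 2 is still tipped: its pad is low and its lid overhangs the pad at (400,165). I test the third as well, which also gives housing 2 longer to settle.

Request:
{"op": "carry_out", "data": {"moves": "0 -0.001 0.005 0 0 0 0; 0 -0.001 0.009 0 0 0 0; 0 -0.001 0.013 0 0 0 0; 0 -0.001 0.017 0 0 0 0; 0 -0.001 0.021 0 0 0 0; 0 -0.001 0.024 0 0 0 0; 0 -0.001 0.0265 0 0 0 0; 0 -0.001 0.028 0 0 0 0; 0 -0.001 0.028 0 0 0 0; 0 -0.001 0.028 0 0 0 0; 0 -0.001 0.028 0 0 0 0; 0 -0.001 0.028 0 0 0 0; 0 -0.001 0.028 0 0 0 0; 0 -0.001 0.028 0 0 0 0; 0 -0.001 0.028 0 0 0 0; 0 -0.001 0.028 0 0 0 0; 0 -0.001 0.028 0 0 0 0; 0 -0.001 0.028 0 0 0 0; 0 -0.001 0.028 0 0 0 0"}}

```text
t: 9.33
eef_pos: [587.8, 95.0, 54.5]
tcp_rot: [-0.169, 3.135, 0.003]
force: [-0.2, 0.6, 9.4]
gripper_width: 0.1
```

Request:
{"op": "carry_out", "data": {"moves": "0 0 -0.005 0 0 0 0; 0 0 -0.02 0 0 0 0; 0 0 -0.04 0 0 0 0; 0 0 -0.07 0 0 0 0; 0 0 -0.1 0 0 0 0; 0 0 -0.13 0 0 0 0; 0 0 -0.16 0 0 0 0; 0 -0.02 -0.18 0 0 0 0; 0 -0.045 -0.2 0 0 0 0.5; 0 -0.08 -0.21 0 0 0 1; 0 -0.115 -0.215 0 0 0 1; 0.01 -0.15 -0.215 0 0 0 1; 0.02 -0.185 -0.215 0 0 0 1; 0.03 -0.22 -0.215 0 0 0 1; 0.04 -0.24 -0.215 0 0 0 1; 0.04 -0.245 -0.215 0 0 0 1; 0.04 -0.245 -0.215 0 0 0 1"}}

```text
t: 10.75
eef_pos: [573.1, -155.8, 268.7]
tcp_rot: [-0.162, 3.137, 0.002]
force: [0.5, -0.4, -0.5]
gripper_width: 85.2
```

Run:
```python
from h import *
from rig import capture
rel([587,94.7,54],Rdown(96))
c=capture("wrist");np.savez("w5.npz",**c);cv2.imwrite("pics/w5.png",c["color"])
d=capture("top");np.savez("top5.npz",**d)
e=capture("scene");np.savez("scene5.npz",**e)
cv2.imwrite("pics/t5.png",np.hstack([cv2.resize(d["color"][165:265,225:345],(420,350),interpolation=2),cv2.resize(e["color"][100:240,250:400],(375,350),interpolation=2)]))
```

```text
t 10.75 at [ 573.1 -155.8  268.7] shift [-0.0396  0.2474  0.2151] turn [ 0.08  0.04 -0.07] F [ 0.53 -0.37 -0.46]
```

View pics/w5.png

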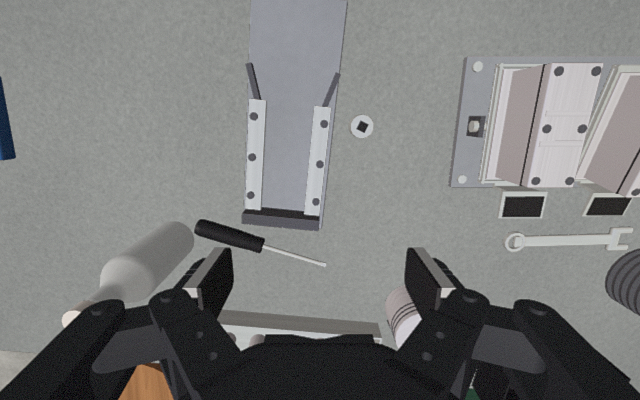

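View pics/t5.png

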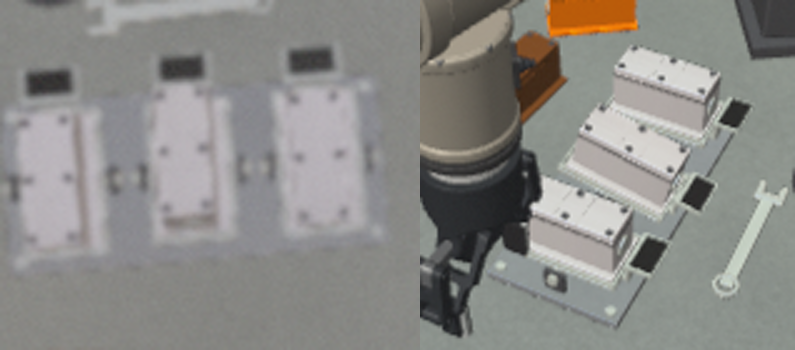

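Housing 2 stays tipped, while 1 and 3 are level. Next I measure the channel: in the wrist view its lips run from (257,99) to (253,213) and from (320,107) to (312,218), with the stop at about (282,219).

Run:
```python
from h import *
c=load("w5.npz");im=c["color"];g=cv2.cvtColor(im,cv2.COLOR_BGR2GRAY)
m=np.zeros(g.shape,np.uint8);m[90:225,240:340]=(g[90:225,240:340]>185)*255
m=cv2.morphologyEx(m,cv2.MORPH_CLOSE,np.ones((3,3)))
L=[]
for k in cv2.findContours(m,0,2)[0]:
    if cv2.contourArea(k)>300:
        r=cv2.minAreaRect(k);b=cv2.boxPoints(r);w=np.array([ray(c,*q,42)[:2] for q in b]);print(r,w.round(1).tolist(),w.mean(0).round(1)); L.append(w)
# base apron edges at z=26
m2=(W:=cloud(c))[...,2]
hs=cv2.cvtColor(im,cv2.COLOR_BGR2HSV)
for v in (20,50,80,150): print(v,[ (u,hs[v,u].tolist()) for u in range(240,352,6)])
t=load("top0.npz");gt=cv2.cvtColor(t["color"],cv2.COLOR_BGR2GRAY)
m=np.zeros(gt.shape,np.uint8);m[165:220,375:425]=(gt[165:220,375:425]>175)*255
for k in cv2.findContours(m,0,2)[0]:
    if cv2.contourArea(k)>30:
        r=cv2.minAreaRect(k);w=np.array([ray(t,*q,42)[:2] for q in cv2.boxPoints(r)]);print("top",r,w.round(1).tolist(),w.mean(0).round(1))
cv2.imwrite("pics/ch.png",cv2.resize(im[0:240,230:360],None,fx=2.5,fy=2.5,interpolation=2))
```

```text
((316.86138916015625, 160.38613891601562), (16.11960220336914, 108.26005554199219), 5.710593223571777) [[630.2, -169.8], [491.3, -169.2], [491.1, -149.6], [630.2, -148.1]] [ 560.7 -159.2]
((254.2671661376953, 153.91188049316406), (16.267120361328125, 109.65495300292969), 2.9108378887176514) [[631.2, -250.5], [491.5, -248.3], [490.4, -228.8], [630.1, -228.8]] [ 560.8 -239.1]
20 [(240, [45, 3, 146]), (246, [45, 7, 144]), (252, [111, 11, 156]), (258, [115, 18, 157]), (264, [120, 15, 157]), (270, [109, 18, 156]), (276, [114, 16, 160]), (282, [120, 13, 157]), (288, [120, 15, 155]), (294, [116, 13, 156]), (300, [116, 13, 156]), (306, [117, 16, 161]), (312, [116, 13, 155]), (318, [105, 13, 153]), (324, [115, 10, 155]), (330, [110, 15, 157]), (336, [108, 17, 153]), (342, [117, 15, 154]), (348, [30, 2, 149])]
50 [(240, [70, 5, 143]), (246, [0, 2, 146]), (252, [113, 15, 156]), (258, [110, 10, 153]), (264, [120, 14, 160]), (270, [113, 13, 156]), (276, [111, 16, 159]), (282, [105, 13, 155]), (288, [105, 19, 157]), (294, [117, 15, 158]), (300, [113, 14, 160]), (306, [109, 18, 157]), (312, [110, 1
[... 298 characters left out ...]
58]), (282, [109, 13, 157]), (288, [107, 15, 155]), (294, [113, 13, 156]), (300, [113, 13, 159]), (306, [116, 13, 153]), (312, [113, 15, 157]), (318, [111, 16, 155]), (324, [113, 13, 156]), (330, [116, 13, 158]), (336, [120, 24, 95]), (342, [80, 5, 146]), (348, [15, 7, 151])]
150 [(240, [53, 7, 153]), (246, [120, 10, 150]), (252, [105, 8, 201]), (258, [99, 9, 197]), (264, [30, 2, 119]), (270, [115, 10, 156]), (276, [115, 10, 158]), (282, [105, 13, 159]), (288, [113, 13, 156]), (294, [108, 16, 159]), (300, [116, 13, 160]), (306, [114, 16, 162]), (312, [101, 10, 202]), (318, [98, 10, 196]), (324, [99, 9, 199]), (330, [120, 2, 117]), (336, [0, 0, 151]), (342, [53, 7, 150]), (348, [60, 5, 146])]
```

View pics/ch.png

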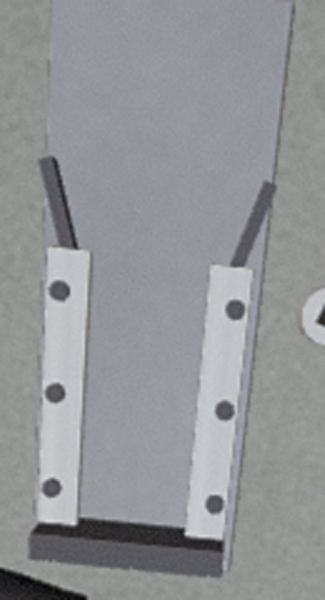

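```bash
cat >> h.py <<'E'
AX=np.array([474.5,208.2,34.]);XH=np.array([.9946,.104,0]);TN=np.sin(.2)*XH+np.cos(.2)*np.array([0,0,1.])
E
python3 - <<'E'
from h import *
print(AX+30*TN)
rel(AX+120*TN,Rdown(96,11.46))
E
```

```text
[480.42789549 208.81984831  63.40199734]
t 10.9 at [ 574.4 -151.2  268.7] shift [0.0361 0.3677 0.1182] turn [ 0.13 11.54  0.34] F [-0.55  0.87 -0.06]
```

Request:
{"op": "carry_out", "data": {"moves": "0.003 0.015 0 0 0 0 1; 0.006 0.045 0.005 0 1 0 1; 0.01 0.08 0.015 0 2 0 1; 0.014 0.115 0.03 0 3 0 1; 0.018 0.15 0.04 0 4.5 0 1; 0.021 0.185 0.055 0 6 0 1; 0.024 0.22 0.07 0 7.5 0 1; 0.027 0.255 0.08 0 9 0 1; 0.03 0.29 0.09 0 10 0 1; 0.032 0.32 0.1 0 11 0 1; 0.034 0.345 0.11 0 11.5 0.2 1; 0.036 0.362 0.116 0 11.5 0.3 1; 0.036 0.368 0.118 0 11.5 0.3 1; 0.036 0.368 0.118 0 11.5 0.3 1; 0.036 0.368 0.118 0 11.5 0.3 1"}}

```text
t: 12.15
eef_pos: [498.3, 210.9, 151.9]
tcp_rot: [0.156, -2.938, 0.013]
force: [0.3, -0.7, -0.1]
gripper_width: 85.4
```

Run:
```python
from h import *
from rig import capture
rel(AX+30*TN,Rdown(96,11.46))
c=capture("wrist");np.savez("w6.npz",**c);
im=c["color"].copy()
# predicted lid corners
for sx in(-62,62):
  for sy in(-25,25):
    YH=np.array([-.104,.9946,0]);XT=np.cos(.2)*XH-np.sin(.2)*np.array([0,0,1.])
    p=proj(c,AX+74*TN+sx*XT+sy*YH)[0];cv2.circle(im,tuple(int(round(q)) for q in p),3,(0,0,255),1)
cv2.imwrite("pics/w6.png",im)
```

```text
t 12.15 at [498.3 210.9 151.9] shift [ 0.0002 -0.0003  0.0903] turn [0.09 0.05 0.1 ] F [ 0.26 -0.68 -0.08]
```

View pics/w6.png

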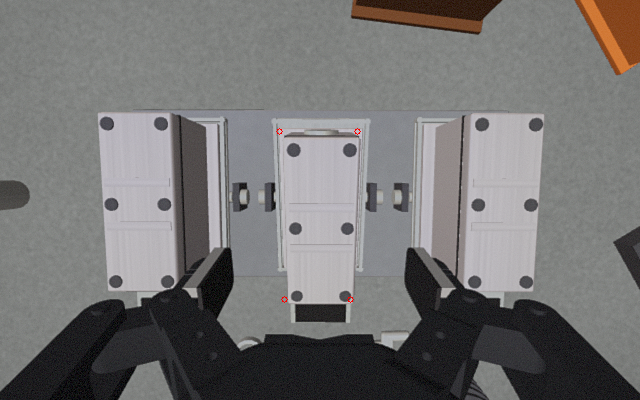

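Predicted corners are about 3 mm off the real ones, with the lid's middle near (321,220), so I shift slightly and descend along the tilted tool axis.

Request:
{"op": "carry_out", "data": {"moves": "-0.001 0.001 0.01 0 0 0 1; -0.002 0.002 0.025 0 0 0 1; -0.002 0.002 0.042 0 0 0 1; -0.002 0.002 0.058 0 0 0 1; -0.002 0.002 0.072 0 0 0 1; -0.002 0.002 0.082 0 0 0 1; -0.002 0.002 0.088 0 0 0 1; -0.002 0.002 0.09 0 0 0 1; -0.002 0.002 0.09 0 0 0 1; -0.002 0.002 0.09 0 0 0 1"}}

```text
t: 13.03
eef_pos: [483.5, 210.5, 64.1]
tcp_rot: [0.153, -2.94, 0.012]
force: [-0.1, -0.5, -0.4]
gripper_width: 85.5
```

Run:
```python
from h import *
from rig import capture
rel(AX+30*TN,Rdown(96,11.46))
c=capture("wrist");cv2.imwrite("pics/w7.png",c["color"])
```

```text
t 13.03 at [483.5 210.5  64.1] shift [ 0.003  -0.0014  0.0013] turn [ 0.12  0.14 -0.02] F [-0.14 -0.53 -0.39]
```

View pics/w7.png

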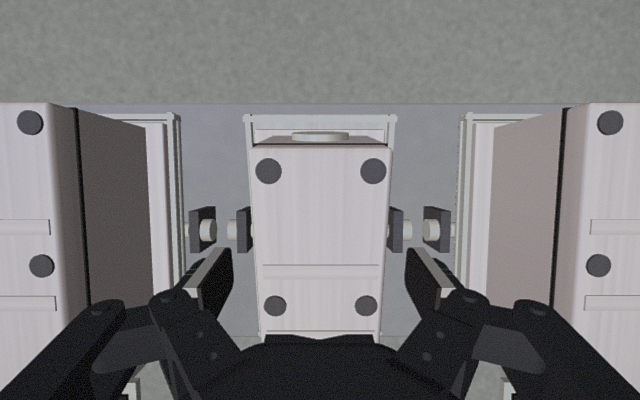

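Fingers straddle the body evenly: jaws at 232 and 404, body about 251 to 389. I close them.

Request:
{"op": "carry_out", "data": {"moves": "0 0 0 0 0 0 0.4; 0 0 0 0 0 0 0.4; 0 0 0 0 0 0 0.4; 0 0 0 0 0 0 0.4; 0 0 0 0 0 0 0.4; 0 0 0 0 0 0 0.4", "force": 60}}

```text
t: 13.58
eef_pos: [484.0, 211.0, 64.8]
tcp_rot: [0.154, -2.942, 0.011]
force: [0.7, 0.0, 6.4]
gripper_width: 49.1
```

Request:
{"op": "carry_out", "data": {"moves": "0 0 -0.003 0 0 0 0.4; 0 0 -0.009 0 0 0 0.4; 0 0 -0.018 0 0 0 0.4; 0 0 -0.03 0 0 0 0.4; 0.001 0 -0.045 0 0 0 0.4; 0.003 0 -0.06 0 -2 0 0.4; 0.006 0 -0.075 0 -4 0 0.4; 0.01 0 -0.09 0 -6 0 0.4; 0.013 0 -0.105 0 -8 0 0.4; 0.016 0 -0.118 0 -10 0 0.4; 0.018 0 -0.126 0 -11 0 0.4; 0.02 0 -0.13 0 -11.5 0 0.4; 0.02 0 -0.13 0 -11.5 0 0.4; 0.02 0 -0.13 0 -11.5 0 0.4"}}

```text
t: 14.75
eef_pos: [489.4, 211.0, 195.8]
tcp_rot: [-0.163, 3.134, 0.004]
force: [-0.1, -0.1, -4.7]
gripper_width: 49.4
```

Run:
```python
from h import *
from rig import capture,observe
print(observe()["gripper_width"])
rel([426,-199.2,190],Rdown(90,0))
c=capture("wrist");d=capture("scene")
cv2.imwrite("pics/w8.png",np.hstack([cv2.resize(c["color"],(480,300)),cv2.resize(d["color"][60:240,220:412],(320,300))]))
```

```text
49.44145918136318
t 14.75 at [489.4 211.  195.8] shift [ 0.1058 -0.4014  0.0046] turn [0.14 0.18 5.97] F [-0.07 -0.15 -4.67]
```

View pics/w8.png

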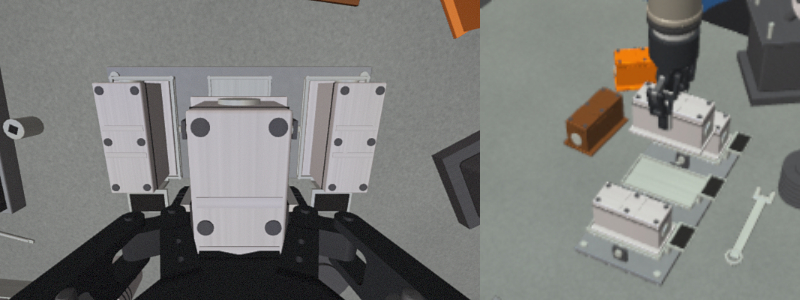

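Request:
{"op": "carry_out", "data": {"moves": "0.002 -0.01 0 0 0 0 0.4; 0.007 -0.03 0 0 0 0.5 0.4; 0.015 -0.055 0 0 0 1 0.4; 0.024 -0.085 0 0 0 1.5 0.4; 0.034 -0.115 0 0 0 2 0.4; 0.043 -0.15 0 0 0 2.5 0.4; 0.053 -0.185 0 0 0 3 0.4; 0.063 -0.22 0 0 0 3.5 0.4; 0.073 -0.255 0 0 0 4 0.4; 0.083 -0.29 0 0 0 4.5 0.4; 0.093 -0.32 0 0 0 5 0.4; 0.102 -0.35 0 0 0 5.5 0.4; 0.109 -0.375 0 0 0 6 0.4; 0.114 -0.39 0.01 0 0 6 0.4; 0.117 -0.398 0.02 0 0 6 0.4; 0.117 -0.4 0.03 0 0 6 0.4; 0.117 -0.4 0.035 0 0 6 0.4; 0.117 -0.4 0.035 0 0 6 0.4; 0.117 -0.4 0.035 0 0 6 0.4"}}

```text
t: 16.43
eef_pos: [414.7, -198.1, 158.9]
tcp_rot: [-0.001, 3.14, 0.004]
force: [-0.1, 0.5, -4.6]
gripper_width: 49.6
```

Run:
```python
from h import *
from rig import capture,observe
print(observe()["gripper_width"])
rel([415,-199.2,55],Rdown(90,0))
c=capture("wrist");d=capture("scene");np.savez("w9.npz",**c);np.savez("s9.npz",**d)
cv2.imwrite("pics/w9.png",c["color"])
cv2.imwrite("pics/s9.png",cv2.resize(d["color"][180:340,170:370],None,fx=3.5,fy=3.5,interpolation=2))
```

```text
49.606920465991756
t 16.43 at [ 414.7 -198.1  158.9] shift [-1.000e-04 -1.400e-03  1.039e-01] turn [0.16 0.08 0.04] F [-0.13  0.52 -4.61]
```

View pics/w9.png

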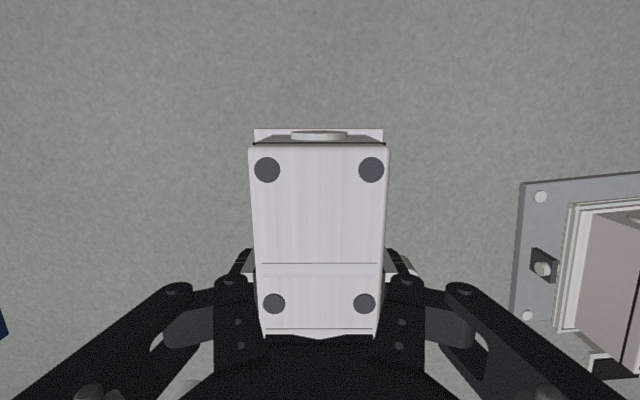

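View pics/s9.png

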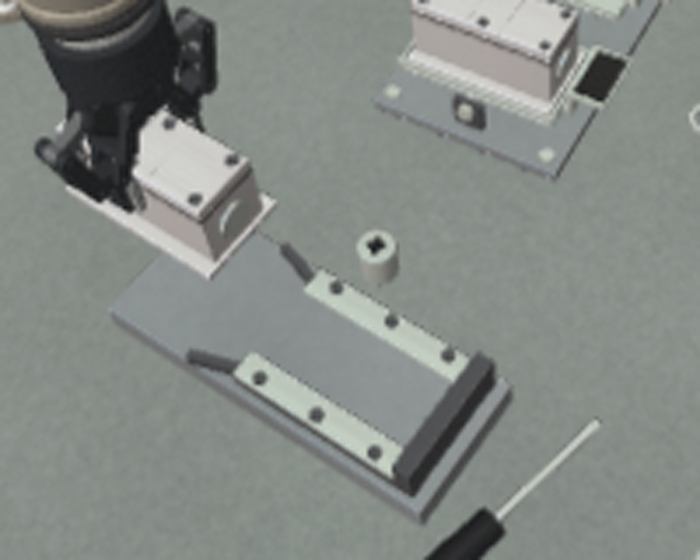

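Request:
{"op": "carry_out", "data": {"moves": "0 0 0.008 0 0 0 0.4; 0 -0.001 0.022 0 0 0 0.4; 0 -0.001 0.04 0 0 0 0.4; 0 -0.001 0.058 0 0 0 0.4; 0 -0.001 0.075 0 0 0 0.4; 0 -0.001 0.089 0 0 0 0.4; 0 -0.001 0.098 0 0 0 0.4; 0 -0.001 0.103 0 0 0 0.4; 0 -0.001 0.103 0 0 0 0.4; 0 -0.001 0.103 0 0 0 0.4"}}

```text
t: 17.37
eef_pos: [416.1, -199.1, 56.8]
tcp_rot: [-0.002, 3.138, 0.003]
force: [-0.2, -0.1, -4.3]
gripper_width: 49.1
```

Run:
```python
from h import *
from rig import capture,observe
rel([415,-199.2,50],Rdown(90,0))
d=capture("scene");c=capture("wrist")
cv2.imwrite("pics/w10.png",c["color"])
cv2.imwrite("pics/s10.png",cv2.resize(d["color"][180:340,170:370],None,fx=3.5,fy=3.5,interpolation=2))
```

```text
t 17.37 at [ 416.1 -199.1   56.8] shift [ 0.0011 -0.0001  0.0068] turn [0.12 0.2  0.06] F [-0.18 -0.15 -4.27]
```

View pics/w10.png

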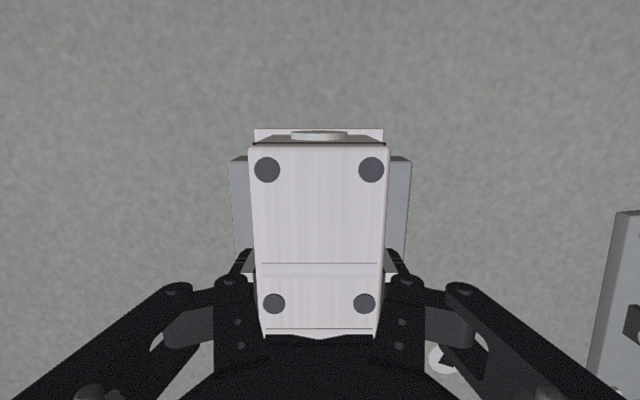

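View pics/s10.png

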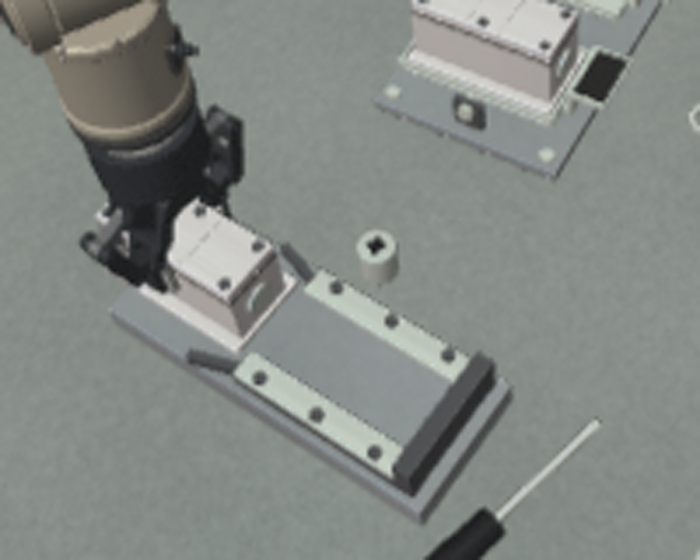

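Request:
{"op": "carry_out", "data": {"moves": "0 0.0005 0.001 0 0 0 0.4; 0 0.0005 0.002 0 0 0 0.4; 0 0.0005 0.003 0 0 0 0.4; 0 0.0005 0.004 0 0 0 0.4; 0 0.0005 0.0045 0 0 0 0.4; 0 0.0005 0.0045 0 0 0 0.4; 0 0.0005 0.0045 0 0 0 0.4"}}

```text
t: 18.05
eef_pos: [416.4, -198.8, 52.7]
tcp_rot: [-0.001, 3.137, 0.003]
force: [-0.5, 0.0, -5.7]
gripper_width: 49.5
```

Request:
{"op": "carry_out", "data": {"moves": "0 0 0.001 0 0 0 0.4; 0 0 0.0015 0 0 0 0.4; 0 0 0.002 0 0 0 0.4; 0 0 0.002 0 0 0 0.4; 0 0 0.002 0 0 0 0.4"}}

```text
t: 18.47
eef_pos: [416.3, -198.8, 50.7]
tcp_rot: [-0.001, 3.137, 0.003]
force: [-0.4, 0.9, -5.5]
gripper_width: 49.2
```

Request:
{"op": "carry_out", "data": {"moves": "0 0 0.001 0 0 0 0.4; 0 0 0.0015 0 0 0 0.4; 0 0 0.002 0 0 0 0.4; 0 0 0.002 0 0 0 0.4; 0 0 0.002 0 0 0 0.4"}}

```text
t: 18.88
eef_pos: [416.5, -198.8, 49.6]
tcp_rot: [-0.001, 3.137, 0.003]
force: [-3.7, 2.0, 11.1]
gripper_width: 49.5
```

Request:
{"op": "carry_out", "data": {"moves": "0 0 -0.0006 0 0 0 0.4; -0.002 0 -0.0008 0 0 0 0.4; -0.006 0 -0.0008 0 0 0 0.4; -0.011 0 -0.0008 0 0 0 0.4; -0.016 0 -0.0008 0 0 0 0.4; -0.021 0 -0.0008 0 0 0 0.4; -0.026 0 -0.0008 0 0 0 0.4; -0.031 0 -0.0008 0 0 0 0.4; -0.036 0 -0.0008 0 0 0 0.4; -0.041 0 -0.0008 0 0 0 0.4; -0.046 0 -0.0008 0 0 0 0.4; -0.05 0 -0.0008 0 0 0 0.4; -0.05 0 -0.0008 0 0 0 0.4"}}

```text
t: 19.97
eef_pos: [467.8, -198.8, 50.8]
tcp_rot: [-0.002, 3.136, 0.003]
force: [-0.7, -0.1, -4.5]
gripper_width: 49.5
```

Run:
```python
from h import *
from rig import capture,observe
rel([566,-199.2,50],Rdown(90,0))
d=capture("scene")
cv2.imwrite("pics/s11.png",cv2.resize(d["color"][180:340,170:370],None,fx=3.5,fy=3.5,interpolation=2))
```

```text
t 19.97 at [ 467.8 -198.8   50.8] shift [-0.0982 -0.0006  0.0014] turn [0.1  0.34 0.08] F [-0.65 -0.13 -4.52]
```

View pics/s11.png

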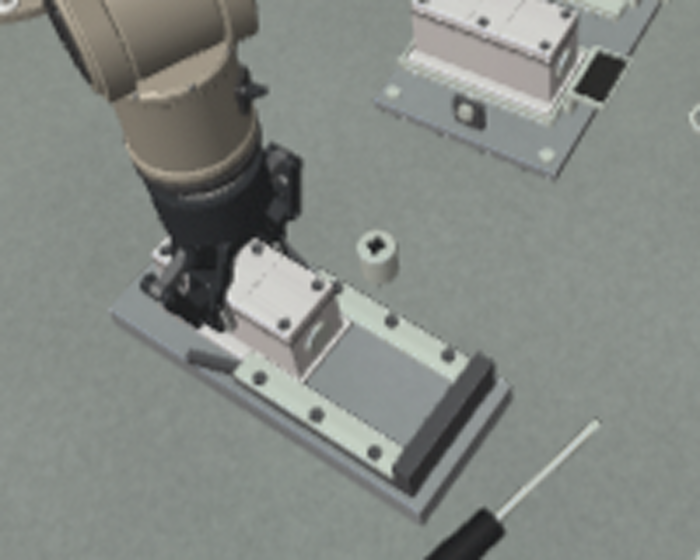

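The flange is under both lips without side force. I continue.

Request:
{"op": "carry_out", "data": {"moves": "-0.003 0 0.0003 0 0 0 0.4; -0.008 0 0.0003 0 0 0 0.4; -0.014 0 0.0003 0 0 0 0.4; -0.02 0 0.0003 0 0 0 0.4; -0.026 0 0.0003 0 0 0 0.4; -0.032 0 0.0003 0 0 0 0.4; -0.038 0 0.0003 0 0 0 0.4; -0.044 0 0.0003 0 0 0 0.4; -0.05 0 0.0003 0 0 0 0.4; -0.056 0 0.0003 0 0 0 0.4; -0.062 0 0.0003 0 0 0 0.4; -0.068 0 0.0003 0 0 0 0.4; -0.074 0 0.0003 0 0 0 0.4; -0.08 0 0.0003 0 0 0 0.4; -0.085 0 0.0003 0 0 0 0.4; -0.088 0 0.0003 0 0 0 0.4; -0.088 0 0.0003 0 0 0 0.4; -0.088 0 0.0003 0 0 0 0.4"}}

```text
t: 21.52
eef_pos: [554.9, -198.7, 50.7]
tcp_rot: [-0.002, 3.137, 0.003]
force: [0.3, 0.6, -6.0]
gripper_width: 49.5
```

Request:
{"op": "carry_out", "data": {"moves": "-0.001 0 0 0 0 0 0.4; -0.002 0 0 0 0 0 0.4; -0.003 0 0 0 0 0 0.4; -0.004 0 0 0 0 0 0.4; -0.005 0 0 0 0 0 0.4; -0.006 0 0 0 0 0 0.4; -0.007 0 0 0 0 0 0.4; -0.007 0 0 0 0 0 0.4"}}

```text
t: 22.18
eef_pos: [562.2, -198.6, 50.8]
tcp_rot: [-0.002, 3.136, 0.003]
force: [0.6, 0.1, -4.5]
gripper_width: 49.4
```

Run:
```python
from h import *
from rig import capture,observe
rel([566,-199.2,50],Rdown(90,0))
d=capture("scene")
cv2.imwrite("pics/s12.png",cv2.resize(d["color"][180:340,170:370],None,fx=3.5,fy=3.5,interpolation=2))
```

```text
t 22.18 at [ 562.2 -198.6   50.8] shift [-0.0038 -0.0006  0.0008] turn [0.11 0.29 0.07] F [ 0.56  0.1  -4.5 ]
```

View pics/s12.png

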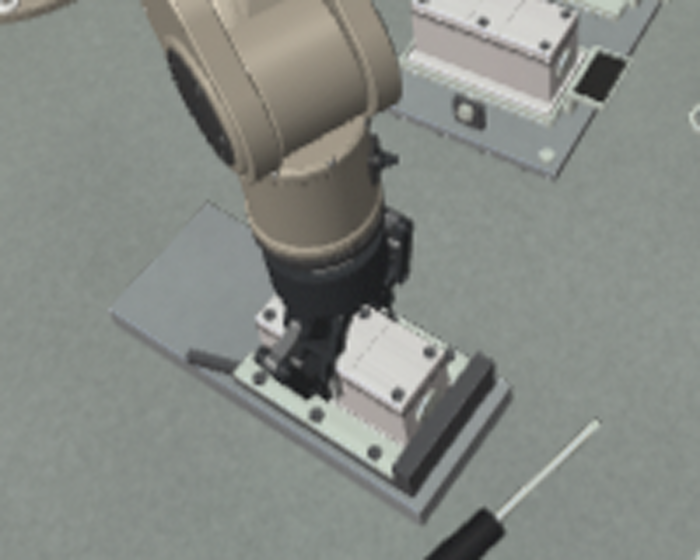

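Request:
{"op": "carry_out", "data": {"moves": "-0.001 0 0 0 0 0 0.4; -0.002 0 0 0 0 0 0.4; -0.003 0 0 0 0 0 0.4; -0.004 0 0 0 0 0 0.4; -0.004 0 0 0 0 0 0.4; -0.004 0 0 0 0 0 0.4"}}

```text
t: 22.73
eef_pos: [565.6, -198.6, 50.6]
tcp_rot: [-0.002, 3.138, 0.003]
force: [-1.9, 0.7, -3.5]
gripper_width: 49.5
```

Request:
{"op": "carry_out", "data": {"moves": "-0.0005 0 0 0 0 0 0.4; -0.001 0 0 0 0 0 0.4; -0.0015 0 0 0 0 0 0.4; -0.002 0 0 0 0 0 0.4; -0.002 0 0 0 0 0 0.4; -0.002 0 0 0 0 0 0.4"}}

```text
t: 23.23
eef_pos: [565.7, -198.6, 50.2]
tcp_rot: [-0.001, 3.141, 0.004]
force: [-5.4, 0.4, -2.6]
gripper_width: 49.3
```

Request:
{"op": "carry_out", "data": {"moves": "-0.002 0 0.0005 0 0 0 0.4; -0.003 0 0.001 0 0 0 0.4; -0.003 0 0.0015 0 0 0 0.4; -0.003 0 0.0015 0 0 0 0.4; -0.003 0 0.0015 0 0 0 0.4"}}

```text
t: 23.65
eef_pos: [565.5, -198.6, 49.8]
tcp_rot: [0.0, -3.137, -0.006]
force: [-16.7, 4.0, 17.1]
gripper_width: 49.3
```

Request:
{"op": "carry_out", "data": {"moves": "-0.0015 0 0 0 0 0 0.4; -0.001 0 0 0 0 0 0.4; -0.001 0 0 0 0 0 0.8; -0.001 0 0 0 0 0 0.8; 0 0 -0.001 0 0 0 0.8; 0 0 -0.001 0 0 0 0.8; 0 0 -0.001 0 0 0 0.8"}}

```text
t: 24.23
eef_pos: [566.3, -198.7, 51.2]
tcp_rot: [0.0, -3.138, -0.006]
force: [0.3, 0.1, 0.6]
gripper_width: 68.3
```

Request:
{"op": "carry_out", "data": {"moves": "0 0 -0.008 0 0 0 0.8; 0 0 -0.025 0 0 0 0.8; 0 0 -0.05 0 0 0 0.8; 0 0 -0.08 0 0 0 0.8; 0.02 0 -0.11 0 0 0 0.8; 0.05 0 -0.14 0 0 0 0.8; 0.08 0 -0.16 0 0 0 0.5; 0.11 0 -0.165 0 0 0 0; 0.135 0 -0.165 0 0 0 0; 0.145 0 -0.165 0 0 0 0; 0.145 0 -0.165 0 0 0 0; 0.145 0 -0.165 0 0 0 0"}}

```text
t: 25.23
eef_pos: [422.7, -199.3, 217.3]
tcp_rot: [0.0, -3.14, -0.006]
force: [0.4, 0.1, -0.0]
gripper_width: -0.2
```

Run:
```python
from h import *
from rig import capture,observe
rel([566,-199.2,50],Rdown(90,0))
d=capture("scene");c=capture("wrist");t=capture("top");np.savez("w13.npz",**c)
cv2.imwrite("pics/w13.png",c["color"])
cv2.imwrite("pics/s13.png",np.hstack([cv2.resize(d["color"][100:340,200:400],(460,552),interpolation=2),cv2.resize(t["color"][150:260,360:430],(340,552),interpolation=2)]))
```

```text
t 25.23 at [ 422.7 -199.3  217.3] shift [-0.1436 -0.0005  0.167 ] turn [ 0.21 -0.12  0.01] F [ 0.44  0.09 -0.05]
```

View pics/w13.png

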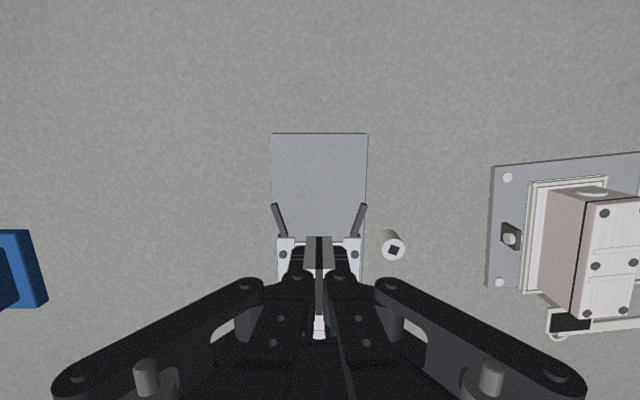

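View pics/s13.png

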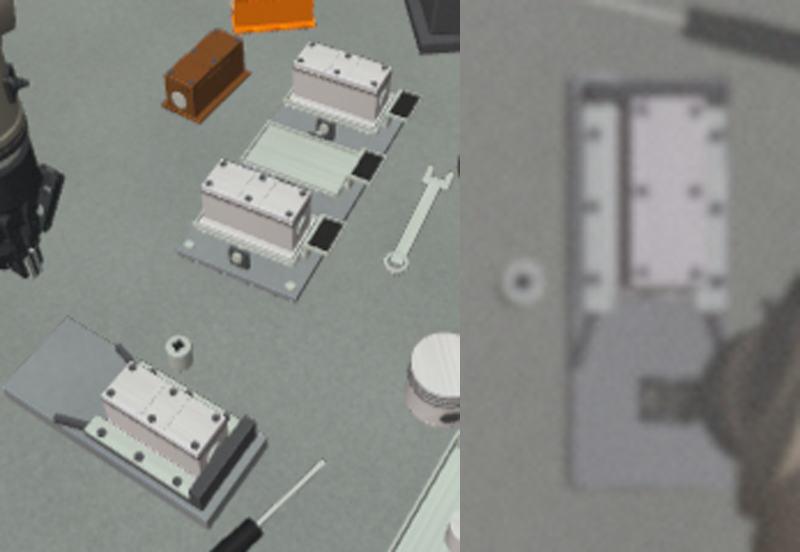

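The housing looks home. I give its rear a light nudge with the shut fingers to be sure.

Request:
{"op": "carry_out", "data": {"moves": "-0.005 0 0.01 0 0 0 0; -0.015 0 0.03 0 0 0 0; -0.025 0 0.055 0 0 0 0; -0.035 0 0.08 0 0 0 0; -0.042 0 0.105 0 0 0 0; -0.048 0 0.13 0 0 0 0; -0.052 0 0.15 0 0 0 0; -0.052 0 0.16 0 0 0 0; -0.052 0 0.163 0 0 0 0; -0.055 0 0.163 0 0 0 0; -0.058 0 0.163 0 0 0 0; -0.061 0 0.163 0 0 0 0; -0.064 0 0.163 0 0 0 0; -0.066 0 0.163 0 0 0 0; -0.068 0 0.163 0 0 0 0; -0.069 0 0.163 0 0 0 0; -0.069 0 0.163 0 0 0 0"}}

```text
t: 26.8
eef_pos: [492.2, -198.5, 53.7]
tcp_rot: [0.002, -3.139, -0.005]
force: [-0.1, -0.1, -0.2]
gripper_width: 0.4
```

Request:
{"op": "carry_out", "data": {"moves": "-0.0005 0 0 0 0 0 0; -0.001 0 0 0 0 0 0; -0.0015 0 0 0 0 0 0; -0.002 0 0 0 0 0 0; -0.0025 0 0 0 0 0 0; -0.003 0 0 0 0 0 0; -0.003 0 0 0 0 0 0"}}

```text
t: 27.38
eef_pos: [493.6, -198.5, 53.4]
tcp_rot: [0.001, -3.136, -0.006]
force: [-4.9, 0.9, 3.7]
gripper_width: -0.2
```

Request:
{"op": "carry_out", "data": {"moves": "-0.001 0 0 0 0 0 0; -0.002 0 0 0 0 0 0; -0.003 0 0 0 0 0 0; -0.003 0 0 0 0 0 0; -0.003 0 0 0 0 0 0"}}

```text
t: 27.8
eef_pos: [493.5, -198.4, 53.3]
tcp_rot: [-0.0, -3.13, -0.008]
force: [-11.4, 1.5, 12.2]
gripper_width: -0.1
```

Request:
{"op": "carry_out", "data": {"moves": "0.003 0 0 0 0 0 0; 0.008 0 0 0 0 0 0; 0.012 0 -0.01 0 0 0 0; 0.02 0 -0.03 0 0 0 0; 0.03 0 -0.055 0 0 0 0; 0.04 0.0 -0.085 0 0 0 0; 0.045 0 -0.115 0 0 0 0; 0.045 0.01 -0.14 0 0 0 0; 0.045 0.02 -0.16 0 0 0 0; 0.045 0.03 -0.18 0 0 0 0; 0.045 0.03 -0.19 0 0 0 0; 0.045 0.03 -0.19 0 0 0 0; 0.045 0.03 -0.19 0 0 0 0"}}

```text
t: 28.88
eef_pos: [450.7, -170.0, 244.1]
tcp_rot: [-0.001, -3.132, -0.008]
force: [-0.1, -0.8, -0.6]
gripper_width: -0.4
```

Run:
```python
from h import *
from rig import capture,observe
rel([566,-199.2,50],Rdown(90,0))
d=capture("scene");t=capture("top");np.savez("s14.npz",**d);np.savez("t14.npz",**t)
for n,c in(("scene",d),("top",t)):
  pts=[(566+sx*62,-199+sy*25,92) for sx in(-1,1) for sy in(-1,1)]
  im=c["color"].copy();big=cv2.resize(im,None,fx=4,fy=4,interpolation=2)
  for p in proj(c,pts): cv2.circle(big,tuple(int(x*4+1.5) for x in p),4,(0,0,255),1)
  cr=big[4*210:4*340,4*190:4*330] if n=="scene" else big[4*150:4*260,4*350:4*450]
  cv2.imwrite(f"pics/{n}14.png",cr)
cv2.imwrite("pics/full14.png",d["color"])
```

```text
t 28.88 at [ 450.7 -170.   244.1] shift [-0.1173 -0.0301  0.1927] turn [ 0.29 -0.58 -0.02] F [-0.1  -0.83 -0.64]
```

View pics/scene14.png

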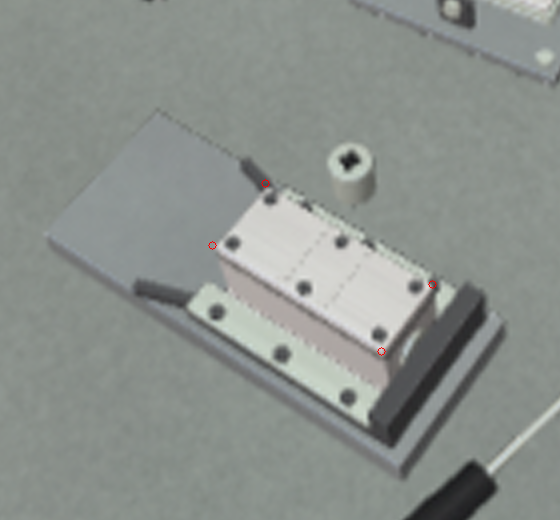

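View pics/full14.png

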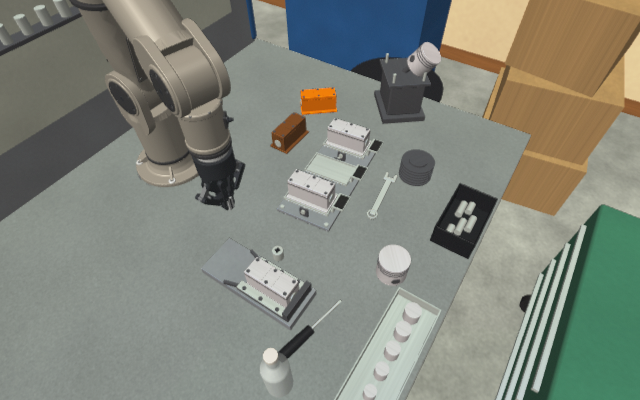

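View pics/top14.png

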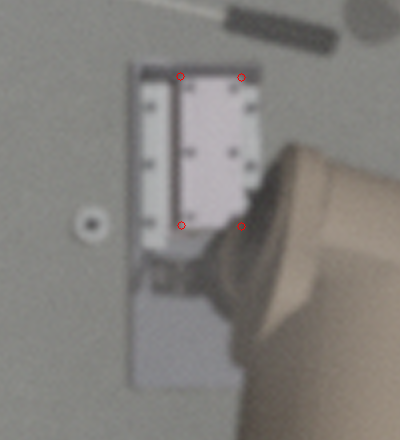

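The housing's lid corners sit within 1 px of the predicted home corners in both views. The other housings are level in their cradles, bystanders are unmoved, and the arm is clear.

```bash
python3 -c "
from rig import workorder
print(workorder.sign_off())"
```

```text
the job is handed in; nothing more can be done
None
```

The middle housing (housing_2) is the one with the loose ball, and it is now in the channel, home against the end stop. I handed the job in at about 29 s.

- **Finding it:** I pressed all three pads to their stops at about 8 to 12 N. Housings 1 and 3 sprang back level; the middle one stayed tipped.
- **Moving it:** I gripped it in line with its tilt, lifted and levelled it, and set it on the apron. I then slid it under both lips until it met the stop. A last nudge from behind at 11 N did not move it any further.
- **Last checks:** The contact position was about 566 mm in x, which matches the measured home position. The lid corners matched the predicted home position to a pixel or two in the scene and top views. The other two housings are seated and level, the other things on the bench look unmoved, and the arm is touching nothing.
- **Disagreements:** The first press on pad 1 stopped about 2 mm short, so I pushed it on to the stop, and it spent only about half a second fully down. My predicted lid position for the tipped housing was about 3 mm off in the wrist view, so I corrected for that before gripping.

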